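Rap two stuck valve blocks out of a moulded tray

TASK

Take the blue tray with the two brass valve blocks out of the counter rack, turn it face down close over the rubber mat and rap its rim on the mat until both stuck blocks have dropped out onto the mat; do not let them fall from high up. Leave the blocks lying on the mat, and lay the empty tray face down in the free recess of the grey returns carrier so that it drops in fully home; leave everything else where it stands.

Things in the scene. Friction and masses are not known exactly. Their poses are not given: they have to be found in the camera images.
- tray_mid (a point): The blue moulded tray to be emptied, 162 x 60 x 46 mm; the point is its middle. x along its length, y across its width, z out of its open side. At the start it stands on a short end in a bay of the rack: open side (z) level and facing the way the rack faces, half away from the robot; x straight down. About 0.54 kg filled, 0.14 kg empty.
- tray_top_end (a point): Middle of the tray's short end that is uppermost at the start (81 mm from the tray's middle towards -x), 170 mm above the counter. The tray's two long sides are flat, 60 mm apart and free above the rack, so that it can be gripped across its width from behind, tilted.
- tray_rim (a point): Middle of the plane of the tray's open rim, 23 mm from the tray's middle along z (the closed back is 23 mm the other way). Face down on a flat surface the tray rests on this rim. The blocks' flat faces lie 12 mm below it, so they drop 12 mm when freed.
- valve0_mid (a point): Middle of a brass twin-valve block, 70 x 44 mm, 29 mm high, about 0.2 kg, pressed into the tray's upper pocket, 40 mm from the tray's middle. z runs from its flat face to its two hexagon unions; in the tray the flat face looks out, and this point is 4 mm nearer the tray's back than the tray's middle. Freed on the mat it sits flat face down, unions up.
- valve1_mid (a point): The second, identical brass block, in the lower pocket at the start. Springy clips hold both by their flanks: they stay in while the tray is turned and carried smoothly (up to some 1.6 times their weight) and come free when the tray, face down, knocks on the mat at some 0.2 to 0.3 m/s; set down softly they stay stuck. Gentler knocks take several.
- mat_top (a point): Black ribbed rubber mat, fixed on the counter, 220 x 200 mm, 4 mm thick; the point is the middle of its top. x along its 220 mm, y along its 200 mm, z up. There is room to rap again beside a block that has already dropped out.
- recess (a point): Free recess of the grey returns carrier; the point is the middle of its floor, 6 mm above the counter. x along its length, y across, z up. It is 170 x 68 mm and 6 mm deep, its sides open for fingers over the middle 90 mm. Beyond the far end (+x) a stop stands 14 mm above its floor; the other end (-x) is only the 6 mm step.
- carrier: The fixed grey carrier board, 206 x 232 mm; origin on the counter under its middle, axes as for the recess. Two recesses, 57.5 mm either side of the middle: the one at +y is free, the one at -y holds an empty tray, face down. Fully home, a tray lies face down with its rim on the recess's floor.
- rack: White sheet-steel rack, fixed, foot 85 x 236 mm; origin on the counter under its middle. x is the way the tray faces, y along it, z up. Two bays 72.5 mm either side of the middle, floor 8 mm up; the channel is 49 mm wide. Back upstand (-x) 50 mm above the counter, front lip and cheeks 42 mm: draw the tray straight up by over 45 mm to clear it.
- carton_mid (a point): Bystander: orange and black upright carton, 58 x 44 x 150 mm, standing in the other bay of the rack. The point is its middle.
- empty_tray_mid (a point): Bystander: an already emptied tray, the same blue moulding, lying face down in the carrier's other recess. The point is its middle.
- cleaner_mid (a point): Bystander: red round bottle with white cap, 68 mm diameter, 190 mm high. The point is its middle.
- paste_mid (a point): Bystander: yellow jar with red lid, 84 mm diameter, 85 mm high. The point is its middle.
- tape_roll_mid (a point): Bystander: white roll of thread tape, 64 mm diameter, 19 mm high, lying flat. The point is its middle.
- coupling_mid (a point): Bystander: copper pipe coupling, 45 mm diameter, 62 mm high, standing. The point is its middle.
- scanner_mid (a point): Bystander: black and grey hand scanner, about 160 x 52 x 32 mm, lying. The point is its middle.

How it is judged:
On the way, in this order (a step that is already met when the one before it is completed fails the run):
1. the tray, held face down with both blocks still in it, is rapped on the mat (angle between tray_mid's own z axis and vertical above 2.3 rad and contact force between tray and mat above 3 N and contact force between the fingers and tray above 1 N and z of each of valve0_mid, valve1_mid in the frame of tray_mid below 0.012 m).
2. both blocks are out of the tray and lie on the mat (x of valve0_mid in the frame of mat_top between -0.11 and 0.11 m and y of valve0_mid in the frame of mat_top between -0.1 and 0.1 m and z of each of valve0_mid, valve1_mid in the frame of mat_top below 0.04 m and x of valve1_mid in the frame of mat_top between -0.11 and 0.11 m and y of valve1_mid in the frame of mat_top between -0.1 and 0.1 m and distance between each of valve0_mid, valve1_mid and tray_mid above 0.065 m), for 0.2 s.
At the end, for the whole second after the job is handed in: Both blocks lie still with their middles on the mat; the empty tray lies still, face down (within 8 degrees) and fully down on the floor of the free recess (within 3.5 mm in height, 12 mm in length and width); the robot has let go; no bystander has moved more than 30 mm (x of valve0_mid in the frame of mat_top between -0.11 and 0.11 m and y of valve0_mid in the frame of mat_top between -0.1 and 0.1 m and z of each of valve0_mid, valve1_mid in the frame of mat_top below 0.04 m and x of valve1_mid in the frame of mat_top between -0.11 and 0.11 m and y of valve1_mid in the frame of mat_top between -0.1 and 0.1 m and linear speed of each of valve0, valve1, tray below 0.02 m/s and x of tray_mid in the frame of recess between -0.012 and 0.012 m and y of tray_mid in the frame of recess between -0.012 and 0.012 m and z of tray_mid in the frame of recess below 0.0265 m and angle between tray_mid's own z axis and vertical above 3 rad and distance of each of carton_mid, empty_tray_mid, cleaner_mid, paste_mid, tape_roll_mid, coupling_mid, scanner_mid from where it was at the start of the episode below 0.03 m); the robot touches nothing.
It fails at once if a block falls out while the tray is held high (more than about 12 cm above the counter) ((z of valve0_mid in the frame of tray_mid above 0.02 m and height (world z) of valve0_mid above 0.12 m) or (z of valve1_mid in the frame of tray_mid above 0.02 m and height (world z) of valve1_mid above 0.12 m)).
It also fails if it takes over 58 s, if anything falls off the work surface, if the arm or the gripper's body presses on something with over 40 N, if the wrist force passes 120 N, or if a joint passes its speed limit or range.

ROBOT

A 6-joint arm with a two-finger parallel gripper is mounted at the origin on the work surface. World frame = base frame: x ahead of the robot, y to its left, z up, the work surface at z = 0. Lengths are in m, angles in rad, forces in N, time in s.
With the tool pointing down it reaches from about 0.3 to 1 m from the base axis. Payload 5.1 kg.
Tool frame: the origin (TCP) lies midway between the tips of the shut fingers; the grasp point (between the pads) lies arm.grip_depth behind it (arm.grip_depth is the distance from the TCP to the grasp point, in m); z points along the fingers, x is the direction in which the jaws open and shut, and the axes are right-handed (so a half turn about z gives the same grasp; the last joint's range is limited). The gripper opens to 95 mm and grips with 3 to 60 N. Pads are 20 mm wide; open, the fingers measure 119 mm over their backs; the gripper's body (75 mm by 180 mm) begins 59 mm behind the grasp point.
Start: joints at [-1.237, 0.124, 1.65, -0, 1.367, -0.083], TCP at [0.263, -0.594, 0.215] pointing down, gripper open.
Joint ranges: [-2.61, 2.61], [-1.02, 2.33], [0.03, 2.71], [-1.35, 4.49], [0.32, 2.68], [-2.91, 2.91]. Speed limits (rad/s): [2.57, 2.57, 3.14, 3.14, 3.14, 3.14].

INTERFACE

Orientations are given as a unit quaternion [x, y, z, w].
In Python, from cell import arm gives the robot as it stands.
- The arm moves only by the tool servo_tool, never from a script. Its argument "increments" is text: rows parted by semicolons, each of 7 numbers parted by spaces: the shift along the tool's x, y, z in m, then the turn, a rotation vector about the tool's x, y, z in degrees, then the finger opening in m, from 0 to 0.0951. A call has 1 to 8 rows; each row shifts and turns the commanded pose from where the row before left it, along the tool's axes as they then stand; what a row does not reach is not made up. A row lasts 1/8 s, in which the tool goes at most 62.5 mm and 10.7 degrees, less where a joint would pass 70% of its speed; a pose out of reach is approached as far as the arm can. A call with a gripper value outside its range is refused whole. The fingers move at their own pace and stop on an object; the grip force is fixed at half the most. Time passes only in rows, so rows that do not move let the fingers close. It gives the time, the measured TCP pose, the force and the opening at its end, in the units of the state.
- arm.sense(): the state, without advancing time (a new reading comes with each control period).
- arm.capture(name): name is "side" or "top" or "wrist"; returns a dict with "image" (400x640x3 uint8, red, green, blue), "range_z" (400x640 float32, m along the optical axis (not along the pixel's ray), 0 where there is no reading), "camera_matrix" (3x3 intrinsics, pixels), "camera_from_world" (4x4, takes a point from world to camera coordinates); the wrist camera has in their place "mount" (4x4, takes a point from camera to tool coordinates, whose origin is the TCP and whose axes are the tool frame's). Camera axes: x right, y down, z forward; pixel columns grow to the right and rows downward; lengths in m; the calibration is good to about 2 mm. A picture is of the moment at which its call begins: read the wrist's pose just before it.
- arm.hand_in(): hands the job in, once; it reports no verdict.
The state is a dict: "time_s": time; "joint_positions": joint angles; "joint_velocities": joint speeds; "joint_torque": joint torques, N m; "tool_pos": TCP position; "orientation": TCP orientation; "contact_force": force on the tool from outside, world axes, zero at the start; "moment": the same for the moment, N m; "opening": finger opening in m.
Only numpy, scipy, OpenCV 4.12 (cv2) and the standard library are available. Lean on these libraries where they do the work, as an engineer would, in place of code of your own. Each camera call takes 0.05 s, during which the arm holds its last target. There are 200 camera calls.

## Working session

There is one attempt and no reset: what is moved stays moved. The work goes in short steps, Python scripts to look and compute and a tool call to move; the robot and the scene stay as the last step left them, time stands still between calls to the robot, and variables do not carry over. Pictures are saved under pics/ and viewed, on a budget of 10 in all, crops included, one or two more only if the job needs it, and the job is handed in when it is done.

Besides the shell and the picture viewer there is one more tool, called after "Emit:" by a JSON object that holds its "op" and its "data", one argument or row to a line. servo_tool: Moves the arm, as the interface text tells. Its arguments: {"type":"object","properties":{"increments":{"type":"string"}},"required":["increments"]}

```bash
ls; mkdir -p pics; python3 - <<'E'
from cell import arm
import cv2,numpy as np
print(arm.sense(), arm.grip_depth)
for n in ("side","top"):
    c=arm.capture(n); cv2.imwrite(f"pics/{n}0.png",c["image"][:,:,::-1]); np.savez(f"{n}0.npz",**c)
    M=c["camera_from_world"]; print(n,c["camera_matrix"].tolist(),(-M[:3,:3].T@M[:3,3]).round(3),M[:3,:3].round(3).tolist())
E
```

```text
pics
{'time_s': 0.0, 'joint_positions': array([-1.23659595e+00,  1.24453487e-01,  1.65165266e+00, -2.02332206e-05,
        1.36746907e+00, -8.25745378e-02]), 'joint_velocities': array([-8.22271252e-07, -7.38867254e-04, -1.07565889e-03,  2.08130376e-03,
       -1.07876089e-03, -2.51066320e-04]), 'joint_torque': array([-1.11019606e-03, -4.17613757e+01, -3.59933531e+01,  7.75507302e-02,
        4.93204349e-02, -1.67029420e-04]), 'tool_pos': array([ 0.26290574, -0.59377277,  0.21343305]), 'orientation': array([ 8.38097823e-01, -5.45519071e-01, -7.89427255e-04, -5.99618345e-04]), 'contact_force': array([ 0.77377857,  0.05482497, -0.14563474]), 'moment': array([-0.02141371,  0.01728821, -0.07629014]), 'opening': 0.09491677687534696} 0.0188
side [[373.61406672063265, 0.0, 322.7965382280679], [0.0, 373.61406672063265, 202.8517621041122], [0.0, 0.0, 1.0]] [ 0.483 -0.792  0.577] [[0.991, -0.131, 0.025], [-0.044, -0.499, -0.865], [0.126, 0.857, -0.5]]
top [[363.53565069154337, 0.0, 319.6375902638312], [0.0, 363.53565069154337, 196.20213641692712], [0.0, 0.0, 1.0]] [0.418 0.021 1.115] [[0.02, -1.0, 0.02], [-0.983, -0.023, -0.18], [0.181, -0.016, -0.983]]
```

View pics/side0.png

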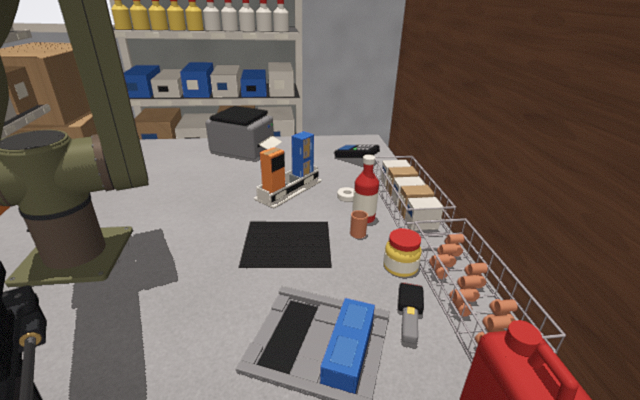

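View pics/top0.png

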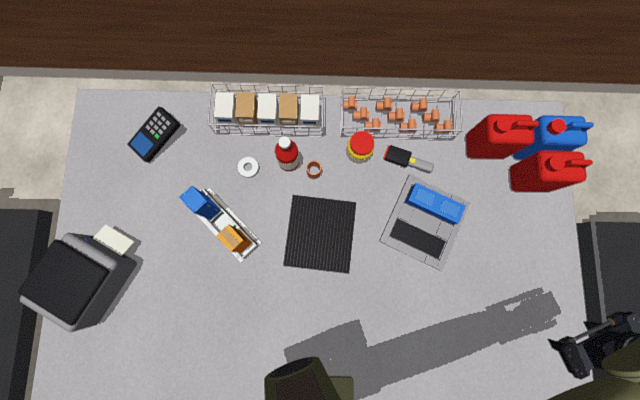

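```bash
cat > h.py <<'E'
import numpy as np,cv2
from scipy.spatial.transform import Rotation as R
def cloud(c,T=None):
    """world points HxWx3 from range image; T = world_from_camera"""
    K=c["camera_matrix"]; z=c["range_z"]; v,u=np.mgrid[:z.shape[0],:z.shape[1]]
    p=np.stack([(u-K[0,2])/K[0,0]*z,(v-K[1,2])/K[1,1]*z,z],-1)
    if T is None: T=np.linalg.inv(c["camera_from_world"])
    w=p@T[:3,:3].T+T[:3,3]; w[z<=0]=np.nan; return w
def ray(c,uv,h,T=None):
    if T is None: T=np.linalg.inv(c["camera_from_world"])
    uv=np.atleast_2d(uv).astype(float); K=c["camera_matrix"]
    d=np.c_[(uv[:,0]-K[0,2])/K[0,0],(uv[:,1]-K[1,2])/K[1,1],np.ones(len(uv))]@T[:3,:3].T
    o=T[:3,3]; return o+d*((h-o[2])/d[:,2])[:,None]
def rect(p):
    (c,s,a)=cv2.minAreaRect(np.asarray(p,np.float32)[:,:2]); b=cv2.boxPoints((c,s,a))
    return np.round(c,4),np.round(s,4),round(a,1),b.round(3).tolist()
E
python3 - <<'E'
from h import *
for n in ("side","top"):
    c=np.load(n+"0.npz"); w=cloud(c); im=c["image"]; hsv=cv2.cvtColor(im,cv2.COLOR_RGB2HSV)
    blue=(abs(hsv[...,0].astype(int)-108)<12)&(hsv[...,1]>120)
    def rep(name,m,seed,h=None):
        k=cv2.connectedComponents(m.astype(np.uint8),connectivity=4)[1]; l=k[seed[1],seed[0]]
        if l==0: print(name,"seed off");return
        q=(k==l); P=w[q]; P=P[~np.isnan(P).any(1)]
        print(n,name,len(P),"zpct",np.percentile(P[:,2],[2,50,98]).round(3))
        if h is not None:
            cnt=cv2.findContours(q.astype(np.uint8),0,1)[0]; cnt=max(cnt,key=len)[:,0]
            print("   ray rect",rect(ray(c,cnt,h)))
        else: print("   rect",rect(P))
        return P
    dark=hsv[...,2]<60
    sd={"side":dict(mat=(286,244),rec=(288,340),tray=(303,150),et=(348,340)),"top":dict(mat=(320,234),rec=(418,238),tray=(195,202),et=(436,200))}[n]
    rep("mat",dark,sd["mat"],0.004); rep("rec",dark,sd["rec"],0.006)
    P=rep("tray",blue,sd["tray"])
    if P is not None:
        t=P[P[:,2]>P[:,2].max()-0.012]; print("   toppts",len(t),rect(t),t[:,2].mean())
        np.save("tray_"+n,P)
    P=rep("etray",blue,sd["et"]);
    t=P[P[:,2]>np.median(P[:,2])-0.005]; print("   top",rect(t))
    # rack: white low region between
E
```

```text
side mat 3847 zpct [0.003 0.005 0.007]Traceback (most recent call last):
  File "<stdin>", line 17, in <module>
  File "<stdin>", line 12, in rep
  File "h.py", line 15, in rect
    (c,s,a)=cv2.minAreaRect(np.asarray(p,np.float32)[:,:2]); b=cv2.boxPoints((c,s,a))
            ~~~~~~~~~~~~~~~^^^^^^^^^^^^^^^^^^^^^^^^^^^^^^^^
cv2.error: OpenCV(4.12.0) /io/opencv/modules/imgproc/src/convhull.cpp:143: error: (-215:Assertion failed) total >= 0 && (depth == CV_32F || depth == CV_32S) in function 'convexHull'
```

```bash
sed -i 's/np.asarray(p,np.float32)\[:,:2\]/np.ascontiguousarray(np.asarray(p)[:,:2],dtype=np.float32)/' h.py
cat > m.py <<'E'
from h import *
for n in ("side","top"):
    c=np.load(n+"0.npz"); w=cloud(c); im=c["image"]; hsv=cv2.cvtColor(im,cv2.COLOR_RGB2HSV)
    blue=(abs(hsv[...,0].astype(int)-108)<12)&(hsv[...,1]>120)
    def rep(name,m,seed,h=None):
        k=cv2.connectedComponents(m.astype(np.uint8),connectivity=4)[1]; l=k[seed[1],seed[0]]
        if l==0: print(name,"seed off");return
        q=(k==l); P=w[q]; P=P[~np.isnan(P).any(1)]
        print(n,name,len(P),"zpct",np.percentile(P[:,2],[2,50,98]).round(3))
        if h is not None:
            cnt=cv2.findContours(q.astype(np.uint8),0,1)[0]; cnt=max(cnt,key=len)[:,0]
            print("   ray rect",rect(ray(c,cnt,h)))
        else: print("   rect",rect(P))
        return P
    dark=hsv[...,2]<60
    sd={"side":dict(mat=(286,244),rec=(288,340),tray=(303,150),et=(348,340)),"top":dict(mat=(320,234),rec=(418,238),tray=(195,202),et=(436,200))}[n]
    rep("mat",dark,sd["mat"],0.004); rep("rec",dark,sd["rec"],0.006)
    P=rep("tray",blue,sd["tray"])
    if P is not None:
        t=P[P[:,2]>P[:,2].max()-0.012]; print("   toppts",len(t),rect(t),t[:,2].mean())
        np.save("tray_"+n,P)
    P=rep("etray",blue,sd["et"]);
    t=P[P[:,2]>np.median(P[:,2])-0.005]; print("   top",rect(t))
E
python3 m.py
```

```text
side mat 3847 zpct [0.003 0.005 0.007]
   ray rect (array([ 0.5081, -0.0058]), array([0.195 , 0.2151]), 84.3, [[0.3919999897480011, -0.09200000017881393], [0.6060000061988831, -0.11299999803304672], [0.625, 0.08100000023841858], [0.41100001335144043, 0.10199999809265137]])
side rec 2143 zpct [0.005 0.007 0.009]
   ray rect (array([ 0.499 , -0.2993]), array([0.1606, 0.059 ]), 65.5, [[0.4390000104904175, -0.36000001430511475], [0.492000013589859, -0.38499999046325684], [0.5590000152587891, -0.23899999260902405], [0.5049999952316284, -0.21400000154972076]])
tray seed off
side etray 3220 zpct [0.011 0.053 0.055]
   rect (array([ 0.6024, -0.3504]), array([0.1623, 0.0593]), 65.6, [[0.5419999957084656, -0.41200000047683716], [0.5960000157356262, -0.43700000643730164], [0.6629999876022339, -0.289000004529953], [0.609000027179718, -0.2639999985694885]])
   top (array([ 0.6023, -0.35  ]), array([0.1616, 0.0588]), 65.5, [[0.5419999957084656, -0.41100001335144043], [0.5960000157356262, -0.4359999895095825], [0.6629999876022339, -0.289000004529953], [0.609000027179718, -0.2639999985694885]])
mat 
[... 651 characters left out ...]
14576721, 0.3330000042915344], [0.5720000267028809, 0.3019999861717224], [0.6129999756813049, 0.3449999988079071], [0.5820000171661377, 0.37599998712539673]]) 0.16953982872615134
top etray 1250 zpct [0.02  0.051 0.056]
   rect (array([ 0.6022, -0.3456]), array([0.1615, 0.0618]), 65.8, [[0.5410000085830688, -0.40700000524520874], [0.597000002861023, -0.4320000112056732], [0.6629999876022339, -0.2849999964237213], [0.6069999933242798, -0.2590000033378601]])
   top (array([ 0.6023, -0.3457]), array([0.1613, 0.0618]), 66.1, [[0.5410000085830688, -0.40700000524520874], [0.5979999899864197, -0.4320000112056732], [0.6629999876022339, -0.2849999964237213], [0.6069999933242798, -0.2590000033378601]])
```

```bash
python3 - <<'E'
from h import *
from cell import arm
print([a for a in dir(arm) if a[0]!='_'])
c=np.load("top0.npz"); w=cloud(c).reshape(-1,3); w=w[~np.isnan(w).any(1)]
ph=np.radians(-44.5); f=np.array([np.cos(ph),np.sin(ph)]); s=np.array([-f[1],f[0]])
d=w[:,:2]-[0.5765,0.339]; b=-(d@f); l=d@s
for lo in np.arange(0.02,0.5,0.04):
  r=[]
  for m0 in (-.16,-.08,0,.08):
    k=(b>lo)&(b<lo+.04)&(l>m0)&(l<m0+.08); r.append(round(float(np.percentile(w[k,2],98)),3) if k.sum()>3 else None)
  print(round(lo,2),r)
s0=arm.sense(); print(R.from_quat(s0["orientation"]).as_matrix().round(3))
E
```

```text
['Unreachable', 'capture', 'grip_depth', 'hand_in', 'sense']
0.02 [0.158, 0.17, 0.171, 0.004]
0.06 [0.003, 0.004, 0.004, 0.004]
0.1 [0.004, 0.004, 0.004, 0.004]
0.14 [0.004, 0.004, 0.003, 0.004]
0.18 [0.004, 0.004, 0.004, 0.005]
0.22 [0.005, 0.004, 0.068, 0.051]
0.26 [0.004, 0.004, 0.151, 0.133]
0.3 [0.004, 0.004, 0.153, 0.153]
0.34 [0.003, 0.149, 0.153, 0.153]
0.38 [0.004, 0.152, 0.153, 0.154]
0.42 [0.004, 0.15, 0.153, 0.153]
0.46 [0.004, 0.005, 0.133, 0.152]
[[ 0.405 -0.914 -0.001]
 [-0.914 -0.405  0.002]
 [-0.002 -0.    -1.   ]]
```

Emit:
{"op": "servo_tool", "data": {
  "increments": "0 0 -0.05 0 8 0 0.095; 0 0 -0.05 0 10 0 0.095; 0 0 -0.03 0 10 0 0.095; 0 0 0 10 0 0 0.095; 0 0 0 10 0 0 0.095"
}}

```text
time_s: 0.72
tool_pos: [0.2572, -0.5783, 0.3446]
orientation: [0.824, -0.484, 0.294, -0.012]
contact_force: [0.2, -0.2, -0.6]
opening: 0.0952
```

```bash
python3 - <<'E'
from h import *
from cell import arm
s0=arm.sense(); print(s0["joint_positions"].round(4),s0["tool_pos"].round(4),R.from_quat(s0["orientation"]).as_matrix().round(4).tolist(),s0["time_s"])
E
```

```text
[-1.4553 -0.2204  1.8503  0.5214  1.1937 -0.51  ] [ 0.2572 -0.5783  0.3446] [[0.3584, -0.7904, 0.4969], [-0.8049, -0.5312, -0.2645], [0.473, -0.3052, -0.8265]] 0.725
```

```bash
cat > k.py <<'E'
from h import *
from scipy.optimize import least_squares
D=[([-1.23659595,.124453487,1.65165266,-2e-5,1.36746907,-.0825745378],[.26290574,-.59377277,.21343305]),
   ([-1.4553,-.2204,1.8503,.5214,1.1937,-.51],[.2572,-.5783,.3446])]
LO=np.array([-2.61,-1.02,.03,-1.35,.32,-2.91]); HI=np.array([2.61,2.33,2.71,4.49,2.68,2.91])
def fk(q,L):
    r1=R.from_euler('z',q[0]); r2=r1*R.from_euler('y',q[1]); r3=r2*R.from_euler('y',q[2])
    r6=r3*R.from_euler('z',q[3])*R.from_euler('y',q[4])*R.from_euler('z',q[5]+np.pi)
    p=r1.apply([0,L[4],L[0]])+r2.apply([0,0,L[1]])+r3.apply([0,0,L[2]])+r6.apply([0,0,L[3]])
    return p,r6
L=least_squares(lambda L:np.concatenate([fk(q,L)[0]-p for q,p in D]),[.3,.4,.4,.25,0]).x
def ik(p,r,q0):
    g=lambda q:np.concatenate([(fk(q,L)[0]-p)*3,(fk(q,L)[1].inv()*r).as_rotvec(),1e-4*(q-q0)])
    s=least_squares(g,np.clip(q0,LO+.02,HI-.02),bounds=(LO,HI)); e=g(s.x); return s.x,np.abs(e[:6]).max()
def tool(zt,xt,tilt,flip=1):
    """tool rotation from tray axes: z tilted from tray z towards tray x; jaws along tray y"""
    zt,xt=np.array(zt,float),np.array(xt,float); yt=np.cross(zt,xt)
    t=np.radians(tilt); tz=np.cos(t)*zt+np.sin(t)*xt; tx=flip*yt
    return R.from_matrix(np.c_[tx,np.cross(tz,tx),tz])
def rows(p0,r0,way,n,grip):
    """straight/slerp from pose to pose in n rows each -> increments; prints them"""
    out=[]
    for (p,r),k in zip(way,n):
        d=(r0.inv()*r).as_rotvec(); st=R.from_rotvec(d/k); dp=(p-p0)/k
        for i in range(k):
            out.append(np.r_[r0.inv().apply(dp),np.degrees(d/k),grip]); r0=r0*st
        p0=p
    return out
def show(rs):
    for i in range(0,len(rs),8): print("; ".join(" ".join(f"{v:.4f}" if j<3 else f"{v:.2f}" if j<6 else f"{v:g}" for j,v in enumerate(r)) for r in rs[i:i+8])+"\n")
def follow(p,r,rs):
    for x in rs: p=p+r.apply(x[:3]); r=r*R.from_rotvec(x[3:6],degrees=True)
    return p,r
E
cat > g.py <<'E'
from k import *
print("L",L.round(4),[np.abs(fk(q,L)[0]-p).max().round(5) for q,p in D])
ph=np.radians(-44.5); f=np.array([np.cos(ph),np.sin(ph),0]); c0=np.array([.5765,.339,.089])
dn=np.array([0,0,-1.])
for tilt in (25,30,35,40):
  for flip in (1,-1):
    r=tool(f,dn,tilt,flip); g=c0-.004*f; tz=r.as_matrix()[:,2]
    for nm,p in (("grasp",g+.0188*tz),("pre",g-.07*tz),("lift",g+.0188*tz+[0,0,.06])):
        q,e=ik(p,r,np.array([.7,.3,1.3,-.9,1.5,0])); fl=p-tz*L[3]
        print(tilt,flip,nm,q.round(2),"err",round(e,4),"wristc",fl.round(3))
    for nm,c,az in (("mat",[.465,0,.03],84.4),("mat135",[.5,0,.03],135.5),("rec",[.499,-.2985,.03],65.5)):
        a=np.radians(az); r=tool(dn,[np.cos(a),np.sin(a),0],tilt,flip); tz=r.as_matrix()[:,2]
        q,e=ik(np.array(c)-.004*dn+.0188*tz,r,q); print("    ",nm,q.round(2),round(e,4))
E
python3 g.py
```

```text
L [0.1983 0.434  0.6066 0.2919 0.0536] [np.float64(8e-05), np.float64(8e-05)]
25 1 grasp [ 0.83  0.43  1.83 -1.21  1.32  0.66] err 0.0 wristc [0.397 0.515 0.204]
25 1 pre [ 0.95  0.41  1.79 -1.13  1.44  0.63] err 0.0 wristc [0.34  0.572 0.242]
25 1 lift [ 0.83  0.35  1.82 -1.18  1.36  0.57] err 0.0 wristc [0.397 0.515 0.264]
     mat [-0.36 -0.07  2.26  0.47  1.12 -0.51] 0.0
     mat135 [-0.23  0.2   1.97  0.23  1.36 -1.12] 0.0
     rec [-0.82  0.23  1.93  0.43  1.19 -0.6 ] 0.0
25 -1 grasp [ 0.64  0.22  1.8  -0.81  1.12  2.91] err 0.4216 wristc [0.397 0.515 0.204]
25 -1 pre [ 0.77  0.21  1.75 -0.81  1.27  2.91] err 0.4818 wristc [0.34  0.572 0.242]
25 -1 lift [ 0.67  0.17  1.77 -0.84  1.19  2.91] err 0.4033 wristc [0.397 0.515 0.264]
     mat [-0.36 -0.07  2.26  0.47  1.12  2.63] 0.0
     mat135 [-0.23  0.2   1.97  0.23  1.36  2.03] 0.0
     rec [-0.82  0.23  1.93  0.43  1.19  2.54] 0.0
30 1 grasp [ 0.81  0.4   1.83 -1.13  1.27  0.6 ] err 0.0 wristc [0.405 0.508 0.226]
30 1 pre [ 0.93  0.36  1.79 -1.06  1.39  0.57] err 0.0 wristc [0.35  0.561 0.27 ]
30 1 lift [ 0.81  0.32  1.82 -1.11
[... 1565 characters left out ...]
31  0.45] err 0.0 wristc [0.376 0.536 0.322]
40 1 lift [ 0.77  0.26  1.81 -0.94  1.24  0.39] err 0.0 wristc [0.424 0.488 0.325]
     mat [-0.48  0.03  2.24  0.68  1.26 -0.73] 0.0
     mat135 [-0.28  0.35  1.86  0.31  1.57 -1.18] 0.0
     rec [-0.91  0.33  1.89  0.63  1.34 -0.76] 0.0
40 -1 grasp [ 0.59  0.2   1.81 -0.62  1.05  2.91] err 0.3122 wristc [0.424 0.488 0.265]
40 -1 pre [ 0.7   0.15  1.77 -0.62  1.19  2.91] err 0.3448 wristc [0.376 0.536 0.322]
40 -1 lift [ 0.61  0.15  1.78 -0.65  1.14  2.91] err 0.2902 wristc [0.424 0.488 0.325]
     mat [-0.48  0.03  2.24  0.68  1.26  2.41] 0.0
     mat135 [-0.28  0.35  1.86  0.31  1.57  1.96] 0.0
     rec [-0.91  0.33  1.89  0.63  1.34  2.38] 0.0
```

```bash
sed -i 's/:.4f}" if j<3 else f"{v:.2f}/:.3f}" if j<3 else f"{v:.1f}/' k.py
cat > a.py <<'E'
from k import *
from cell import arm
s=arm.sense(); q0=s["joint_positions"]; p0,r0=s["tool_pos"],R.from_quat(s["orientation"])
ph=np.radians(-44.5); f=np.array([np.cos(ph),np.sin(ph),0]); c0=np.array([.5765,.339,.089]); dn=np.array([0,0,-1.])
r=tool(f,dn,30); tz=r.as_matrix()[:,2]; p=c0-.004*f-.12*tz
q,e=ik(p,r,np.array([.9,.4,1.8,-1.1,1.4,.6])); print(q.round(2),e)
qm=(q0+q)/2; qm[1]-=.1; n=28
rs=[];pp,rr=p0,r0
for i in range(1,n+1):
    t=i/n; qq=q0+(q-q0)*t; qq[1]-=.3*np.sin(np.pi*t)
    P,Q=fk(qq,L); d=np.round(rr.inv().apply(P-pp),3); a=np.round(np.degrees((rr.inv()*Q).as_rotvec()),1)
    x=np.r_[d,a,.095]; rs.append(x); pp,rr=follow(pp,rr,[x])
    if i%4==0: print(i,P.round(3),np.linalg.norm(d).round(3),np.linalg.norm(a).round(1), (P-L[3]*Q.as_matrix()[:,2]).round(2))
print(pp-p,(rr.inv()*r).magnitude()); show(rs)
E
python3 a.py
```

```text
[ 1.    0.35  1.76 -1.02  1.46  0.56] 9.901625630526212e-10
4 [ 0.385 -0.466  0.356] 0.041 4.1 [ 0.27 -0.41  0.62]
8 [ 0.473 -0.341  0.363] 0.037 3.8 [ 0.39 -0.29  0.64]
12 [ 0.534 -0.213  0.357] 0.035 3.9 [ 0.47 -0.14  0.63]
16 [ 0.576 -0.078  0.332] 0.037 4.1 [0.53 0.02 0.6 ]
20 [0.596 0.073 0.286] 0.042 4.8 [0.54 0.22 0.53]
24 [0.576 0.242 0.223] 0.048 5.5 [0.47 0.42 0.43]
28 [0.5   0.415 0.149] 0.054 6.1 [0.32 0.59 0.29]
[-5.97334228e-04  1.39383140e-05  2.53823465e-04] 0.0006410868603180664
-0.007 -0.043 0.009 -0.3 -2.5 -3.6 0.095; -0.006 -0.043 0.007 -0.4 -2.3 -3.6 0.095; -0.005 -0.041 0.005 -0.5 -2.0 -3.6 0.095; -0.005 -0.041 0.004 -0.7 -1.8 -3.6 0.095; -0.004 -0.039 0.003 -0.8 -1.6 -3.5 0.095; -0.004 -0.039 0.001 -1.0 -1.4 -3.6 0.095; -0.003 -0.037 0.001 -1.0 -1.2 -3.5 0.095; -0.003 -0.037 -0.000 -1.1 -1.1 -3.5 0.095

-0.002 -0.036 -0.001 -1.3 -0.9 -3.4 0.095; -0.002 -0.036 -0.000 -1.3 -0.8 -3.5 0.095; -0.001 -0.035 -0.001 -1.4 -0.6 -3.4 0.095; -0.001 -0.035 -0.001 -1.5 -0.6 -3.5 0.095; 0.001 -0.035 -0.001 -1.7 -0.4 -3.4 0.095; 0.000 -0.035 -0.001 -1.8 -0.3 -3.5 0.095; 0.002 -0.036 -0.002 -1.9 -0.1 -3.6 0.095; 0.002 -0.037 -0.002 -2.0 0.0 -3.6 0.095

0.003 -0.038 -0.002 -2.2 0.2 -3.6 0.095; 0.003 -0.039 -0.004 -2.4 0.5 -3.7 0.095; 0.004 -0.040 -0.005 -2.5 0.6 -3.7 0.095; 0.005 -0.041 -0.006 -2.7 1.0 -3.8 0.095; 0.005 -0.042 -0.009 -2.9 1.2 -3.8 0.095; 0.005 -0.043 -0.011 -2.9 1.5 -3.8 0.095; 0.006 -0.044 -0.013 -3.2 1.9 -3.7 0.095; 0.007 -0.044 -0.017 -3.2 2.3 -3.8 0.095

0.006 -0.044 -0.019 -3.4 2.7 -3.6 0.095; 0.008 -0.045 -0.023 -3.4 3.1 -3.6 0.095; 0.007 -0.043 -0.026 -3.5 3.5 -3.4 0.095; 0.008 -0.043 -0.031 -3.5 3.9 -3.2 0.095
```

Emit:
{"op": "servo_tool", "data": {
  "increments": "-0.007 -0.043 0.009 -0.3 -2.5 -3.6 0.095; -0.006 -0.043 0.007 -0.4 -2.3 -3.6 0.095; -0.005 -0.041 0.005 -0.5 -2.0 -3.6 0.095; -0.005 -0.041 0.004 -0.7 -1.8 -3.6 0.095; -0.004 -0.039 0.003 -0.8 -1.6 -3.5 0.095; -0.004 -0.039 0.001 -1.0 -1.4 -3.6 0.095; -0.003 -0.037 0.001 -1.0 -1.2 -3.5 0.095; -0.003 -0.037 0 -1.1 -1.1 -3.5 0.095"
}}

```text
time_s: 1.72
tool_pos: [0.4742, -0.3421, 0.3597]
orientation: [0.947, -0.274, 0.164, 0.042]
contact_force: [0.2, 0.4, -0.6]
opening: 0.0947
```

Emit:
{"op": "servo_tool", "data": {
  "increments": "-0.002 -0.036 -0.001 -1.3 -0.9 -3.4 0.095; -0.002 -0.036 0 -1.3 -0.8 -3.5 0.095; -0.001 -0.035 -0.001 -1.4 -0.6 -3.4 0.095; -0.001 -0.035 -0.001 -1.5 -0.6 -3.5 0.095; 0.001 -0.035 -0.001 -1.7 -0.4 -3.4 0.095; 0 -0.035 -0.001 -1.8 -0.3 -3.5 0.095; 0.002 -0.036 -0.002 -1.9 -0.1 -3.6 0.095; 0.002 -0.037 -0.002 -2.0 0 -3.6 0.095"
}}

```text
time_s: 2.72
tool_pos: [0.5774, -0.0798, 0.3288]
orientation: [0.979, -0.054, 0.09, 0.175]
contact_force: [-0.3, -0.5, 0.6]
opening: 0.095
```

```bash
cat > b.py <<'E'
from k import *
from cell import arm
s=arm.sense(); p0,r0=s["tool_pos"],R.from_quat(s["orientation"]); print(s["time_s"],p0.round(4))
ph=np.radians(-44.5); f=np.array([np.cos(ph),np.sin(ph),0]); c0=np.array([.5765,.339,.089]); dn=np.array([0,0,-1.])
r=tool(f,dn,30); tz=r.as_matrix()[:,2]; p=c0-.004*f-.12*tz
rs=rows(p0,r0,[(p+[0,0,.14],r),(p,r)],[13,3],.095); q=s["joint_positions"]; P,Q=p0,r0
for x in rs:
    P,Q=follow(P,Q,[x]); q1,e=ik(P,Q,q); print(P.round(3),q1.round(2),round(e,3),np.abs(q1-q).max().round(2)); q=q1
show(rs)
E
python3 b.py
```

```text
2.725 [ 0.5774 -0.0798  0.3288]
[ 0.571 -0.042  0.326] [ 0.04 -0.2   1.83 -0.42  1.35  0.15] 0.0 0.1
[ 0.565 -0.004  0.323] [ 0.14 -0.21  1.85 -0.49  1.35  0.19] 0.0 0.1
[0.559 0.034 0.32 ] [ 0.23 -0.21  1.87 -0.55  1.36  0.24] 0.0 0.1
[0.553 0.072 0.317] [ 0.33 -0.2   1.88 -0.61  1.38  0.28] 0.0 0.1
[0.547 0.11  0.314] [ 0.42 -0.18  1.88 -0.67  1.4   0.32] 0.0 0.09
[0.541 0.148 0.31 ] [ 0.51 -0.15  1.88 -0.72  1.42  0.35] 0.0 0.09
[0.535 0.186 0.307] [ 0.6  -0.11  1.86 -0.77  1.44  0.38] 0.0 0.09
[0.529 0.224 0.304] [ 0.68 -0.06  1.85 -0.82  1.47  0.4 ] 0.0 0.08
[0.523 0.262 0.301] [ 0.75 -0.02  1.82 -0.86  1.49  0.41] 0.0 0.07
[0.517 0.301 0.298] [ 0.82  0.04  1.79 -0.9   1.52  0.41] 0.0 0.07
[0.512 0.339 0.295] [ 0.89  0.1   1.75 -0.94  1.54  0.4 ] 0.0 0.06
[0.506 0.377 0.292] [ 0.94  0.16  1.71 -0.98  1.56  0.39] 0.0 0.06
[0.5   0.415 0.289] [ 1.    0.22  1.67 -1.01  1.58  0.37] 0.0 0.06
[0.5   0.415 0.242] [ 1.    0.25  1.71 -1.01  1.54  0.44] 0.0 0.06
[0.5   0.415 0.196] [ 1.    0.3   1.74 -1.02  1.5   0.5 ] 0.0 0.06
[0.5   0.415 0.149] [ 1.    0.35  1.76 -1.02  1.46  0.56] 0.0 0.06
-0.009 -0.036 -0.012 -2.5 1.9 -3.5 0.095; -0.007 -0.036 -0.013 -2.5 1.9 -3.5 0.095; -0.004 -0.035 -0.015 -2.5 1.9 -3.5 0.095; -0.001 -0.035 -0.017 -2.5 1.9 -3.5 0.095; 0.001 -0.034 -0.018 -2.5 1.9 -3.5 0.095; 0.004 -0.033 -0.020 -2.5 1.9 -3.5 0.095; 0.007 -0.032 -0.021 -2.5 1.9 -3.5 0.095; 0.009 -0.030 -0.022 -2.5 1.9 -3.5 0.095

0.012 -0.029 -0.023 -2.5 1.9 -3.5 0.095; 0.014 -0.027 -0.024 -2.5 1.9 -3.5 0.095; 0.017 -0.025 -0.024 -2.5 1.9 -3.5 0.095; 0.019 -0.023 -0.025 -2.5 1.9 -3.5 0.095; 0.021 -0.021 -0.025 -2.5 1.9 -3.5 0.095; -0.000 -0.040 0.023 0.0 -0.0 -0.0 0.095; -0.000 -0.040 0.023 0.0 -0.0 -0.0 0.095; -0.000 -0.040 0.023 0.0 -0.0 -0.0 0.095
```

Emit:
{"op": "servo_tool", "data": {
  "increments": "-0.009 -0.036 -0.012 -2.5 1.9 -3.5 0.095; -0.007 -0.036 -0.013 -2.5 1.9 -3.5 0.095; -0.004 -0.035 -0.015 -2.5 1.9 -3.5 0.095; -0.001 -0.035 -0.017 -2.5 1.9 -3.5 0.095; 0.001 -0.034 -0.018 -2.5 1.9 -3.5 0.095; 0.004 -0.033 -0.020 -2.5 1.9 -3.5 0.095; 0.007 -0.032 -0.021 -2.5 1.9 -3.5 0.095; 0.009 -0.030 -0.022 -2.5 1.9 -3.5 0.095"
}}

```text
time_s: 3.72
tool_pos: [0.5293, 0.2253, 0.3053]
orientation: [0.898, 0.192, 0.162, 0.363]
contact_force: [0.3, -0.4, -0.4]
opening: 0.0951
```

Emit:
{"op": "servo_tool", "data": {
  "increments": "0.012 -0.029 -0.023 -2.5 1.9 -3.5 0.095; 0.014 -0.027 -0.024 -2.5 1.9 -3.5 0.095; 0.017 -0.025 -0.024 -2.5 1.9 -3.5 0.095; 0.019 -0.023 -0.025 -2.5 1.9 -3.5 0.095; 0.021 -0.021 -0.025 -2.5 1.9 -3.5 0.095; 0 -0.040 0.023 0 0 0 0.095; 0 -0.040 0.023 0 0 0 0.095; 0 -0.040 0.023 0 0 0 0.095"
}}

```text
time_s: 4.72
tool_pos: [0.5004, 0.4157, 0.1499]
orientation: [0.798, 0.335, 0.198, 0.461]
contact_force: [0.4, 1.4, -0.3]
opening: 0.095
```

```bash
cat > c.py <<'E'
from k import *
from cell import arm
s=arm.sense(); p0,r0=s["tool_pos"],R.from_quat(s["orientation"]); print(s["time_s"],p0.round(4))
c=arm.capture("wrist"); im=c["image"]; cv2.imwrite("pics/wrist1.png",im[:,:,::-1])
T=np.eye(4);T[:3,:3]=r0.as_matrix();T[:3,3]=p0; T=T@c["mount"]; w=cloud(c,T)
hsv=cv2.cvtColor(im,cv2.COLOR_RGB2HSV); m=(abs(hsv[...,0].astype(int)-108)<12)&(hsv[...,1]>120)
n,k,st,_=cv2.connectedComponentsWithStats(m.astype(np.uint8)); i=1+st[1:,4].argmax(); P=w[k==i];P=P[~np.isnan(P).any(1)]
b=P[(P[:,2]<.16)&(P[:,2]>.06)]
print(st[i],"z",np.percentile(P[:,2],[1,99]).round(3))
ph=np.radians(-44.5); f=np.array([np.cos(ph),np.sin(ph),0]); sd=np.array([-f[1],f[0],0])
for z in (.07,.1,.13,.15):
    q=P[abs(P[:,2]-z)<.004]; 
    if len(q)>5: print(z,"side",np.percentile(q@sd,[1,99]).round(4),"mid",np.percentile(q@sd,[1,99]).mean().round(4),"front",np.median(q@f).round(4))
c0=np.array([.5765,.339,.089]); print("expect side",c0@sd,"back",c0@f-.023)
co=np.polyfit(b@sd,b@f,1); print("yaw slope deg",np.degrees(np.arctan(co[0])))
g=c0-.004*f; r=tool(f,[0,0,-1],30); tz=r.as_matrix()[:,2]
tg=g+.0188*tz; print("to go tool axes",r0.inv().apply(tg-p0).round(4),np.degrees((r0.inv()*r).as_rotvec()).round(2))
E
python3 c.py
```

```text
4.725 [0.5004 0.4157 0.1499]
[  278   144    81   142 10103] z [0.05  0.166]
0.07 side [0.6188 0.6764] mid 0.6476 front 0.152
0.1 side [0.6193 0.6768] mid 0.648 front 0.1524
0.13 side [0.6192 0.6763] mid 0.6477 front 0.152
0.15 side [0.6195 0.6771] mid 0.6483 front 0.152
expect side 0.6458660931321316 back 0.1505806433397362
yaw slope deg 0.00760827465540112
to go tool axes [-0.0025 -0.0012  0.1393] [ 0.16 -0.47 -0.2 ]
```

View pics/wrist1.png

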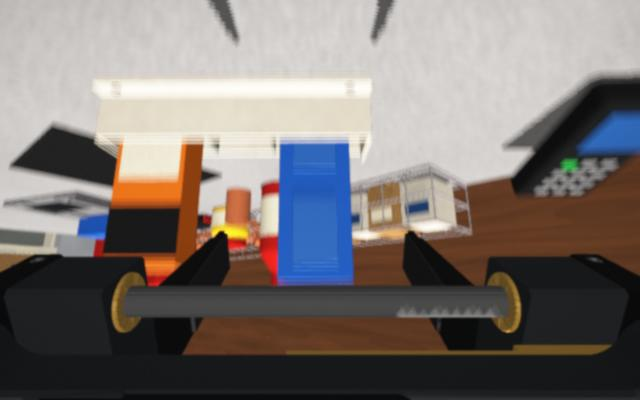

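Emit:
{"op": "servo_tool", "data": {
  "increments": "0 0 0.03 0.2 -0.5 -0.2 0.095; 0 0 0.035 0 0 0 0.095; 0 -0.001 0.035 0 0 0 0.095; 0 0 0.025 0 0 0 0.095; 0 0 0.015 0 0 0 0.095; 0 0 0 0 0 0 0.095; 0 0 0 0 0 0 0.05; 0 0 0 0 0 0 0.05"
}}

```text
time_s: 5.78
tool_pos: [0.587, 0.3322, 0.082]
orientation: [0.799, 0.335, 0.194, 0.461]
contact_force: [0.4, -0.0, -0.5]
opening: 0.0804
```

Emit:
{"op": "servo_tool", "data": {
  "increments": "0 0 0 0 0 0 0.05; 0 0 0 0 0 0 0.05; 0 0 0 0 0 0 0.05; 0 0 0 0 0 0 0.05"
}}

```text
time_s: 6.28
tool_pos: [0.5869, 0.3312, 0.0815]
orientation: [0.799, 0.334, 0.193, 0.461]
contact_force: [-3.8, 0.1, 2.9]
opening: 0.0597
```

```bash
python3 c.py; sed -n 1,3p c.py >/dev/null; python3 - <<'E'
from k import *
from cell import arm
s=arm.sense(); print({k:np.round(v,3) for k,v in s.items()})
r0=R.from_quat(s["orientation"]); print("lift 10mm tool",r0.inv().apply([0,0,.01]).round(4))
E
```

```text
6.275 [0.5869 0.3312 0.0815]
[  246   174   141   113 14894] z [0.05  0.099]
0.07 side [0.6194 0.6775] mid 0.6485 front 0.1521
0.1 side [0.6188 0.6782] mid 0.6485 front 0.1526
expect side 0.6458660931321316 back 0.1505806433397362
yaw slope deg 0.07616056374310155
to go tool axes [-0.0017 -0.0019  0.0004] [ 0.    0.06 -0.06]
{'time_s': np.float64(6.325), 'joint_positions': array([ 0.814,  0.43 ,  1.796, -1.131,  1.277,  0.595]), 'joint_velocities': array([-0.001, -0.001, -0.   ,  0.   , -0.001,  0.   ]), 'joint_torque': array([-1.5390e+00, -4.5536e+01, -2.7990e+01, -2.2820e+00,  7.0200e-01,
       -7.0000e-03]), 'tool_pos': array([0.587, 0.331, 0.082]), 'orientation': array([0.799, 0.334, 0.193, 0.461]), 'contact_force': array([-4.329,  0.396,  3.326]), 'moment': array([ 0.129,  0.315, -0.41 ]), 'opening': np.float64(0.06)}
lift 10mm tool [ 0.      0.0087 -0.005 ]
```

Emit:
{"op": "servo_tool", "data": {
  "increments": "0 0.0035 -0.002 0 0 0 0.05; 0 0.007 -0.004 0 0 0 0.05; 0 0.0104 -0.006 0 0 0 0.05; 0 0.0121 -0.007 0 0 0 0.05; 0 0.0121 -0.007 0 0 0 0.05; 0 0.0104 -0.006 0 0 0 0.05; 0 0.0087 -0.005 0 0 0 0.05; 0 0.0052 -0.003 0 0 0 0.05"
}}

```text
time_s: 7.32
tool_pos: [0.5872, 0.3312, 0.1622]
orientation: [0.799, 0.334, 0.194, 0.461]
contact_force: [0.1, 0.2, -6.4]
opening: 0.0597
```

```bash
cat > d.py <<'E'
from k import *
from cell import arm
s=arm.sense(); p0,r0=s["tool_pos"],R.from_quat(s["orientation"]); print(s["time_s"],p0.round(4),s["contact_force"].round(2),s["opening"])
# tray mid in tool: grasp point + .004 along tray z
def mid2tcp(c,r): 
    t=np.radians(30); zt=r.apply([0,0,1])*np.cos(t)-0; M=r.as_matrix(); zt=np.cos(t)*M[:,2]+np.sin(t)*np.cross(M[:,0],M[:,2])*0
    return None
dn=np.array([0,0,-1.]); a=np.radians(84.4); xt=np.array([np.cos(a),np.sin(a),0]); r=tool(dn,xt,30); tz=r.as_matrix()[:,2]
c=np.array([.463,.0,.15])            # tray mid over mat, high
p=c-.004*dn+.0188*tz
rs=rows(p0,r0,[(p0+[0,-.02,.06],r0),(p,r)],[4,28],.05); q=s["joint_positions"]; P,Q=p0,r0
for i,x in enumerate(rs):
    P,Q=follow(P,Q,[x]); q1,e=ik(P,Q,q)
    if i%3==0 or e>1e-3: print(i,P.round(3),q1.round(2),round(e,3),np.abs(q1-q).max().round(2))
    q=q1
print(np.linalg.norm(rs[-1][:3]),np.linalg.norm(rs[-1][3:6])); show(rs)
E
python3 d.py
```

```text
7.325 [0.5872 0.3312 0.1622] [ 0.12  0.2  -6.37] 0.05968998089952266
0 [0.587 0.326 0.177] [ 0.81  0.27  1.81 -1.1   1.34  0.45] 0.0 0.05
3 [0.587 0.311 0.222] [ 0.79  0.19  1.81 -1.09  1.36  0.38] 0.0 0.02
6 [0.574 0.279 0.213] [ 0.73  0.1   1.86 -0.94  1.29  0.38] 0.0 0.05
9 [0.561 0.247 0.204] [ 0.64  0.01  1.91 -0.78  1.23  0.35] 0.0 0.05
12 [0.548 0.214 0.195] [ 0.54 -0.08  1.97 -0.61  1.18  0.29] 0.0 0.06
15 [0.534 0.182 0.186] [ 0.42 -0.16  2.02 -0.42  1.13  0.19] 0.0 0.06
18 [0.521 0.149 0.177] [ 0.29 -0.22  2.07 -0.22  1.12  0.07] 0.0 0.07
21 [0.508 0.117 0.168] [ 0.13 -0.27  2.11 -0.02  1.13 -0.07] 0.0 0.07
24 [0.495 0.085 0.159] [-0.03 -0.29  2.14  0.17  1.18 -0.2 ] 0.0 0.06
27 [0.482 0.052 0.15 ] [-0.2  -0.28  2.17  0.34  1.25 -0.33] 0.0 0.05
30 [0.468 0.02  0.141] [-0.36 -0.24  2.18  0.47  1.35 -0.43] 0.0 0.05
0.01202901368804099 3.59484477397332
-0.004 0.015 -0.004 0.0 0.0 0.0 0.05; -0.004 0.015 -0.004 0.0 0.0 0.0 0.05; -0.004 0.015 -0.004 0.0 0.0 0.0 0.05; -0.004 0.015 -0.004 0.0 0.0 0.0 0.05; -0.011 -0.000 0.005 3.0 -0.5 1.9 0.05; -0.011 0.000 0.005 3.0 -0.5 1.9 0.05;
[... 292 characters left out ...]
.5 1.9 0.05; -0.009 0.006 0.005 3.0 -0.5 1.9 0.05; -0.009 0.006 0.005 3.0 -0.5 1.9 0.05

-0.009 0.007 0.004 3.0 -0.5 1.9 0.05; -0.009 0.007 0.004 3.0 -0.5 1.9 0.05; -0.008 0.008 0.004 3.0 -0.5 1.9 0.05; -0.008 0.008 0.003 3.0 -0.5 1.9 0.05; -0.008 0.009 0.003 3.0 -0.5 1.9 0.05; -0.007 0.009 0.003 3.0 -0.5 1.9 0.05; -0.007 0.010 0.002 3.0 -0.5 1.9 0.05; -0.007 0.010 0.002 3.0 -0.5 1.9 0.05

-0.006 0.010 0.001 3.0 -0.5 1.9 0.05; -0.006 0.010 0.001 3.0 -0.5 1.9 0.05; -0.006 0.011 0.000 3.0 -0.5 1.9 0.05; -0.005 0.011 -0.000 3.0 -0.5 1.9 0.05; -0.005 0.011 -0.001 3.0 -0.5 1.9 0.05; -0.004 0.011 -0.001 3.0 -0.5 1.9 0.05; -0.004 0.011 -0.002 3.0 -0.5 1.9 0.05; -0.004 0.011 -0.002 3.0 -0.5 1.9 0.05
```

```bash
sed -i 's/^rs=rows.*/rs=rows(p0,r0,[(p0+[.03,-.03,.10],r0),(p+[.02,0,.12],r)],[8,24],.05); q=s["joint_positions"]; P,Q=p0,r0/' d.py; python3 d.py
```

```text
7.325 [0.5872 0.3312 0.1622] [ 0.12  0.2  -6.37] 0.05968998089952266
0 [0.591 0.327 0.175] [ 0.81  0.28  1.8  -1.1   1.33  0.46] 0.0 0.04
3 [0.602 0.316 0.212] [ 0.78  0.23  1.79 -1.1   1.34  0.39] 0.0 0.02
6 [0.613 0.305 0.25 ] [ 0.76  0.19  1.76 -1.09  1.35  0.32] 0.0 0.02
9 [0.606 0.277 0.262] [ 0.7   0.11  1.78 -0.96  1.32  0.29] 0.0 0.06
12 [0.589 0.24  0.261] [ 0.61  0.01  1.82 -0.77  1.28  0.25] 0.0 0.07
15 [0.573 0.204 0.261] [ 0.5  -0.09  1.86 -0.56  1.25  0.18] 0.0 0.07
18 [0.556 0.167 0.26 ] [ 0.36 -0.17  1.9  -0.34  1.24  0.09] 0.0 0.07
21 [0.539 0.131 0.26 ] [ 0.2  -0.24  1.93 -0.12  1.26 -0.03] 0.0 0.07
24 [0.523 0.094 0.259] [ 0.03 -0.28  1.96  0.1   1.32 -0.14] 0.0 0.07
27 [0.506 0.058 0.258] [-0.16 -0.29  1.99  0.29  1.41 -0.24] 0.0 0.06
30 [0.489 0.022 0.258] [-0.33 -0.27  2.    0.45  1.52 -0.32] 0.0 0.06
0.013369456149223021 4.193985569635539
-0.000 0.013 -0.002 0.0 0.0 0.0 0.05; -0.000 0.013 -0.002 0.0 0.0 0.0 0.05; -0.000 0.013 -0.002 0.0 0.0 0.0 0.05; -0.000 0.013 -0.002 0.0 0.0 0.0 0.05; -0.000 0.013 -0.002 0.0 0.0 0.0 0.05; -0.000 0.013 -0.002 0.0 0.0 0.0 0.05
[... 298 characters left out ...]
3 0.05; -0.011 0.006 0.003 3.5 -0.6 2.3 0.05; -0.011 0.007 0.003 3.5 -0.6 2.3 0.05

-0.011 0.008 0.003 3.5 -0.6 2.3 0.05; -0.010 0.008 0.002 3.5 -0.6 2.3 0.05; -0.010 0.009 0.002 3.5 -0.6 2.3 0.05; -0.010 0.009 0.001 3.5 -0.6 2.3 0.05; -0.009 0.010 0.001 3.5 -0.6 2.3 0.05; -0.009 0.010 0.000 3.5 -0.6 2.3 0.05; -0.008 0.010 -0.000 3.5 -0.6 2.3 0.05; -0.008 0.011 -0.001 3.5 -0.6 2.3 0.05

-0.008 0.011 -0.001 3.5 -0.6 2.3 0.05; -0.007 0.011 -0.002 3.5 -0.6 2.3 0.05; -0.007 0.011 -0.002 3.5 -0.6 2.3 0.05; -0.006 0.011 -0.003 3.5 -0.6 2.3 0.05; -0.006 0.011 -0.004 3.5 -0.6 2.3 0.05; -0.006 0.011 -0.004 3.5 -0.6 2.3 0.05; -0.005 0.011 -0.005 3.5 -0.6 2.3 0.05; -0.005 0.011 -0.006 3.5 -0.6 2.3 0.05
```

Emit:
{"op": "servo_tool", "data": {
  "increments": "0 0.006 -0.001 0 0 0 0.05; 0 0.013 -0.002 0 0 0 0.05; 0 0.013 -0.002 0 0 0 0.05; 0 0.013 -0.002 0 0 0 0.05; 0 0.013 -0.002 0 0 0 0.05; 0 0.013 -0.002 0 0 0 0.05; 0 0.013 -0.002 0 0 0 0.05; -0.006 0.013 0 1 0 1 0.05"
}}

```text
time_s: 8.32
tool_pos: [0.6094, 0.3004, 0.2522]
orientation: [0.806, 0.329, 0.194, 0.452]
contact_force: [-0.4, -0.3, -4.6]
opening: 0.0601
```

Emit:
{"op": "servo_tool", "data": {
  "increments": "-0.013 0.002 0.004 3.5 -0.6 2.3 0.05; -0.012 0.003 0.004 3.5 -0.6 2.3 0.05; -0.012 0.004 0.004 3.5 -0.6 2.3 0.05; -0.012 0.004 0.004 3.5 -0.6 2.3 0.05; -0.012 0.005 0.004 3.5 -0.6 2.3 0.05; -0.012 0.006 0.003 3.5 -0.6 2.3 0.05; -0.011 0.006 0.003 3.5 -0.6 2.3 0.05; -0.011 0.007 0.003 3.5 -0.6 2.3 0.05"
}}

```text
time_s: 9.32
tool_pos: [0.5633, 0.2028, 0.2489]
orientation: [0.94, 0.215, 0.145, 0.221]
contact_force: [-0.0, -0.2, -5.6]
opening: 0.0598
```

Emit:
{"op": "servo_tool", "data": {
  "increments": "-0.011 0.008 0.003 3.5 -0.6 2.3 0.05; -0.010 0.008 0.002 3.5 -0.6 2.3 0.05; -0.010 0.009 0.002 3.5 -0.6 2.3 0.05; -0.010 0.009 0.001 3.5 -0.6 2.3 0.05; -0.009 0.010 0.001 3.5 -0.6 2.3 0.05; -0.009 0.010 0 3.5 -0.6 2.3 0.05; -0.008 0.010 0 3.5 -0.6 2.3 0.05; -0.008 0.011 -0.001 3.5 -0.6 2.3 0.05"
}}

```text
time_s: 10.32
tool_pos: [0.5175, 0.1052, 0.2454]
orientation: [0.993, 0.083, 0.082, -0.028]
contact_force: [-0.1, -0.7, -5.7]
opening: 0.0602
```

```bash
sed -i 's/^rs=rows.*/rs=rows(p0,r0,[(p+[.01,0,.10],r),(p-[0,0,.05],r)],[10,10],.05); q=s["joint_positions"]; P,Q=p0,r0/' d.py; python3 d.py; python3 - <<'E'
from h import *
from cell import arm
c=arm.capture("side"); cv2.imwrite("pics/side1.png",cv2.resize(c["image"][100:320,180:480,::-1],None,fx=2.2,fy=2.2))
E
```

```text
10.325 [0.5175 0.1052 0.2454] [-0.06 -0.68 -5.7 ] 0.06024674959297877
0 [0.513 0.096 0.245] [ 0.02 -0.3   2.01  0.11  1.29 -0.15] 0.0 0.05
3 [0.5   0.067 0.242] [-0.12 -0.31  2.03  0.26  1.36 -0.23] 0.0 0.05
6 [0.487 0.038 0.24 ] [-0.26 -0.3   2.04  0.39  1.44 -0.31] 0.0 0.05
9 [0.474 0.009 0.238] [-0.4  -0.27  2.05  0.5   1.54 -0.36] 0.0 0.04
12 [0.471 0.009 0.193] [-0.4  -0.25  2.11  0.5   1.47 -0.4 ] 0.0 0.02
15 [0.468 0.009 0.148] [-0.4  -0.22  2.16  0.51  1.39 -0.45] 0.0 0.02
18 [0.465 0.009 0.103] [-0.41 -0.17  2.21  0.51  1.32 -0.49] 0.0 0.03
0.015033296378372913 1.2511423321923573e-15
-0.006 0.009 -0.001 2.6 -0.5 1.7 0.05; -0.006 0.009 -0.001 2.6 -0.5 1.7 0.05; -0.005 0.009 -0.001 2.6 -0.5 1.7 0.05; -0.005 0.009 -0.002 2.6 -0.5 1.7 0.05; -0.005 0.009 -0.002 2.6 -0.5 1.7 0.05; -0.005 0.009 -0.002 2.6 -0.5 1.7 0.05; -0.004 0.009 -0.003 2.6 -0.5 1.7 0.05; -0.004 0.009 -0.003 2.6 -0.5 1.7 0.05

-0.004 0.009 -0.004 2.6 -0.5 1.7 0.05; -0.004 0.009 -0.004 2.6 -0.5 1.7 0.05; -0.001 0.008 0.013 -0.0 -0.0 -0.0 0.05; -0.001 0.008 0.013 -0.0 -0.0 -0.0 0.05; -0.001 0.008 0.013 -0.0 -0.0 -0.0 0.05; -0.001 0.008 0.013 -0.0 -0.0 -0.0 0.05; -0.001 0.008 0.013 -0.0 -0.0 -0.0 0.05; -0.001 0.008 0.013 -0.0 -0.0 -0.0 0.05

-0.001 0.008 0.013 -0.0 -0.0 -0.0 0.05; -0.001 0.008 0.013 -0.0 -0.0 -0.0 0.05; -0.001 0.008 0.013 -0.0 -0.0 -0.0 0.05; -0.001 0.008 0.013 -0.0 -0.0 -0.0 0.05
```

View pics/side1.png

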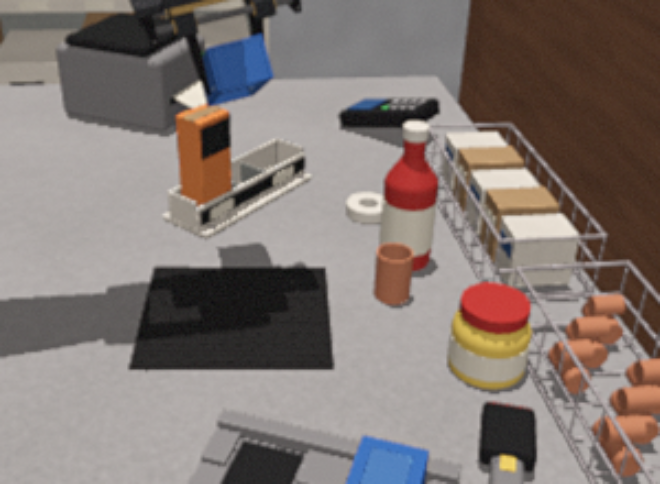

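Emit:
{"op": "servo_tool", "data": {
  "increments": "-0.006 0.009 -0.001 2.6 -0.5 1.7 0.05; -0.006 0.009 -0.001 2.6 -0.5 1.7 0.05; -0.005 0.009 -0.001 2.6 -0.5 1.7 0.05; -0.005 0.009 -0.002 2.6 -0.5 1.7 0.05; -0.005 0.009 -0.002 2.6 -0.5 1.7 0.05; -0.005 0.009 -0.002 2.6 -0.5 1.7 0.05; -0.004 0.009 -0.003 2.6 -0.5 1.7 0.05; -0.004 0.009 -0.003 2.6 -0.5 1.7 0.05"
}}

```text
time_s: 11.38
tool_pos: [0.483, 0.0291, 0.2391]
orientation: [0.977, -0.02, 0.028, -0.212]
contact_force: [0.2, 0.4, -6.0]
opening: 0.06
```

Emit:
{"op": "servo_tool", "data": {
  "increments": "-0.004 0.009 -0.003 2.6 -0.5 1.7 0.05; -0.003 0.009 0 2.6 -0.5 1.7 0.05; -0.001 0.008 0.010 0 0 0 0.05; -0.001 0.008 0.013 0 0 0 0.05; -0.001 0.008 0.013 0 0 0 0.05; -0.001 0.008 0.013 0 0 0 0.05; -0.001 0.008 0.013 0 0 0 0.05; 0 0.004 0.007 0 0 0 0.05"
}}

```text
time_s: 12.38
tool_pos: [0.4704, 0.0106, 0.1503]
orientation: [0.965, -0.046, 0.014, -0.259]
contact_force: [-0.2, 0.3, -5.4]
opening: 0.0599
```

```bash
cat > e.py <<'E'
from k import *
from cell import arm
s=arm.sense(); p0,r0=s["tool_pos"],R.from_quat(s["orientation"]); print(s["time_s"],p0.round(4),s["contact_force"].round(2),s["opening"])
dn=np.array([0,0,-1.]); a=np.radians(84.4); xt=np.array([np.cos(a),np.sin(a),0]); r=tool(dn,xt,30)
M=r0.as_matrix(); t=np.radians(30); yt=M[:,0]; zt=np.cos(t)*M[:,2]-np.sin(t)*np.cross(yt,M[:,2])  # nominal
x2=np.cross(yt,zt); print("nominal zt",zt.round(3),"xt",x2.round(3))
g=p0-.0188*M[:,2]; print("nominal tray mid",(g+.004*zt).round(4))
for n in ("side","top"):
    c=arm.capture(n); w=cloud(c); hsv=cv2.cvtColor(c["image"],cv2.COLOR_RGB2HSV); b=(abs(hsv[...,0].astype(int)-108)<14)&(hsv[...,1]>110)
    P=w[b]; P=P[~np.isnan(P).any(1)]; P=P[(np.linalg.norm(P[:,:2]-g[:2],axis=1)<.12)]
    if len(P)>30:
        top=P[P[:,2]>np.percentile(P[:,2],99)-.012] if n=="top" else P
        A=np.c_[top[:,:2],np.ones(len(top))]; k=np.linalg.lstsq(A,top[:,2],rcond=None)[0]
        print(n,len(P),"z",np.percentile(P[:,2],[1,50,99]).round(4),rect(P),"top plane slope deg",np.degrees(np.arctan(k[:2])).round(1))
    cv2.imwrite(f"pics/{n}_e.png",c["image"][:,:,::-1])
print("rot to nominal", np.degrees((r0.inv()*r).as_rotvec()).round(2),"down10mm tool",r0.inv().apply([0,0,-.01]).round(4))
E
python3 e.py; python3 - <<'E'
import cv2
im=cv2.imread('pics/side_e.png'); cv2.imwrite('pics/s2.png',cv2.resize(im[130:290,190:410],None,fx=3,fy=3))
E
```

```text
12.375 [0.4704 0.0106 0.1503] [-0.16  0.32 -5.35] 0.05989519235428241
nominal zt [ 0.003  0.    -1.   ] xt [0.095 0.995 0.   ]
nominal tray mid [0.4695 0.0013 0.1625]
side 1043 z [0.143  0.185  0.2364] (array([ 0.4633, -0.017 ]), array([0.1161, 0.1619]), 16.2, [[0.38499999046325684, 0.04399999976158142], [0.4300000071525574, -0.11100000143051147], [0.5419999957084656, -0.07900000363588333], [0.4959999918937683, 0.07699999958276749]]) top plane slope deg [ 2.8 10.1]
top 1046 z [0.0019 0.1842 0.2607] (array([0.4782, 0.016 ]), array([0.1664, 0.0798]), 84.5, [[0.4309999942779541, -0.06300000101327896], [0.5099999904632568, -0.07100000232458115], [0.5260000228881836, 0.0949999988079071], [0.44600000977516174, 0.10300000011920929]]) top plane slope deg [-11.4 -62.7]
rot to nominal [-0.02 -0.05  0.21] down10mm tool [-0.      0.005   0.0087]
```

View pics/s2.png

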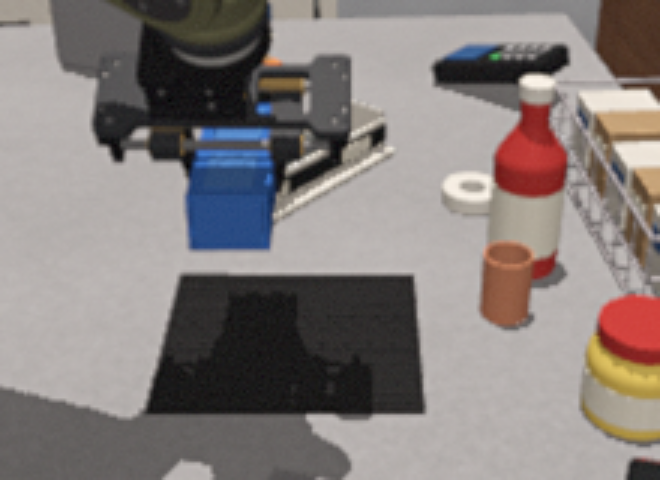

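Emit:
{"op": "servo_tool", "data": {
  "increments": "0 0.004 0.007 0 0 0 0.05; 0 0.0075 0.013 0 0 0 0.05; 0 0.0075 0.013 0 0 0 0.05; 0 0.0075 0.013 0 0 0 0.05; 0 0.0075 0.013 0 0 0 0.05; 0 0.0075 0.013 0 0 0 0.05; 0 0.0075 0.013 0 0 0 0.05; 0 0.004 0.007 0 0 0 0.05"
}}

```text
time_s: 13.48
tool_pos: [0.471, 0.0106, 0.0443]
orientation: [0.965, -0.046, 0.014, -0.259]
contact_force: [0.2, 0.5, -6.0]
opening: 0.0598
```

Emit:
{"op": "servo_tool", "data": {
  "increments": "0 0.003 0.005 0 0 0 0.05; 0 0.003 0.005 0 0 0 0.05; 0 0.003 0.005 0 0 0 0.05; 0 0.002 0.0035 0 0 0 0.05; 0 0.0015 0.0026 0 0 0 0.05; 0 0.001 0.0017 0 0 0 0.05; 0 0.001 0.0017 0 0 0 0.05"
}}

```text
time_s: 14.35
tool_pos: [0.4717, 0.01, 0.0171]
orientation: [0.965, -0.045, 0.015, -0.258]
contact_force: [0.6, 0.3, -5.2]
opening: 0.0599
```

Emit:
{"op": "servo_tool", "data": {
  "increments": "0 0.001 0.0017 0 0 0 0.05; 0 0.001 0.0017 0 0 0 0.05; 0 0.0005 0.001 0 0 0 0.05; 0 0 0 0 0 0 0.05"
}}

```text
time_s: 14.85
tool_pos: [0.4718, 0.01, 0.0151]
orientation: [0.965, -0.044, 0.013, -0.26]
contact_force: [-9.6, -4.3, 15.3]
opening: 0.06
```

Emit:
{"op": "servo_tool", "data": {
  "increments": "0 -0.005 -0.0087 0 0 0 0.05; 0 -0.0075 -0.013 0 0 0 0.05; 0 -0.0075 -0.013 0 0 0 0.05; 0 0.005 0.0087 0 0 0 0.05; 0 0.015 0.026 0 0 0 0.05; 0 0 0 0 0 0 0.05; 0 -0.0075 -0.013 0 0 0 0.05; 0 -0.0075 -0.013 0 0 0 0.05"
}}

```text
time_s: 15.85
tool_pos: [0.4717, 0.0103, 0.0435]
orientation: [0.965, -0.045, 0.015, -0.259]
contact_force: [-0.7, 0.4, -1.6]
opening: 0.0599
```

Emit:
{"op": "servo_tool", "data": {
  "increments": "0 0 0 0 0 0 0.05; 0 0 0 0 0 0 0.05"
}}

```text
time_s: 16.1
tool_pos: [0.4718, 0.01, 0.0427]
orientation: [0.965, -0.045, 0.015, -0.258]
contact_force: [-0.3, -0.2, -0.9]
opening: 0.0601
```

Emit:
{"op": "servo_tool", "data": {
  "increments": "0 -0.005 -0.0087 0 0 0 0.05; 0 -0.0075 -0.013 0 0 0 0.05; 0 -0.01 -0.0173 0 0 0 0.05; 0 -0.0125 -0.0217 0 0 0 0.05; 0 -0.0125 -0.0217 0 0 0 0.05; 0 -0.005 -0.0087 0 0 0 0.05; 0 0 0 0 0 0 0.05"
}}

```text
time_s: 16.98
tool_pos: [0.4715, 0.0098, 0.1483]
orientation: [0.965, -0.045, 0.015, -0.258]
contact_force: [0.3, -0.8, -2.1]
opening: 0.0601
```

```bash
python3 e.py; cat > v.py <<'E'
from k import *
from cell import arm
mc=np.array([.508,-.006]); a=np.radians(-5.6); ux=np.array([np.cos(a),np.sin(a)]); uy=np.array([-ux[1],ux[0]])
for n in ("side","top"):
    c=arm.capture(n); w=cloud(c); d=w[...,:2]-mc; X=d@ux; Y=d@uy
    m=(abs(X)<.115)&(abs(Y)<.105)&(w[...,2]>.014)&(w[...,2]<.045)
    N,k,st,_=cv2.connectedComponentsWithStats(m.astype(np.uint8))
    for i in range(1,N):
        if st[i,4]>40: P=w[k==i]; print(n,st[i,4],"mat xy",X[k==i].mean().round(3),Y[k==i].mean().round(3),"range",np.percentile(X[k==i],[1,99]).round(3),np.percentile(Y[k==i],[1,99]).round(3),"z",np.percentile(P[:,2],[5,50,98]).round(3))
    if n=="side": cv2.imwrite("pics/s_"+str(int(arm.sense()["time_s"]*100))+".png",cv2.resize(c["image"][130:400,190:450,::-1],None,fx=2.2,fy=2.2)); print("pics/s_"+str(int(arm.sense()["time_s"]*100))+".png")
E
python3 v.py; cp pics/s_*.png pics/s3.png
```

```text
16.975 [0.4715 0.0098 0.1483] [ 0.33 -0.84 -2.15] 0.060132092636163086
nominal zt [ 0.006 -0.001 -1.   ] xt [ 0.095  0.995 -0.001]
nominal tray mid [0.4705 0.0005 0.1606]
side 997 z [0.146  0.1871 0.2378] (array([ 0.4671, -0.0114]), array([0.1796, 0.066 ]), 86.7, [[0.42899999022483826, -0.0989999994635582], [0.4950000047683716, -0.10300000011920929], [0.5049999952316284, 0.07599999755620956], [0.4390000104904175, 0.07999999821186066]]) top plane slope deg [4.2 9.7]
top 1063 z [0.0027 0.1863 0.26  ] (array([0.4752, 0.0166]), array([0.1653, 0.0917]), 83.5, [[0.41999998688697815, -0.05999999865889549], [0.5109999775886536, -0.07100000232458115], [0.5299999713897705, 0.09399999678134918], [0.4390000104904175, 0.10400000214576721]]) top plane slope deg [-15.5 -55.8]
rot to nominal [ 0.05 -0.25  0.31] down10mm tool [-0.0001  0.005   0.0087]
side 685 mat xy -0.04 -0.01 range [-0.062 -0.019] [-0.072  0.074] z [0.018 0.026 0.035]
pics/s_1712.png
```

View pics/s3.png

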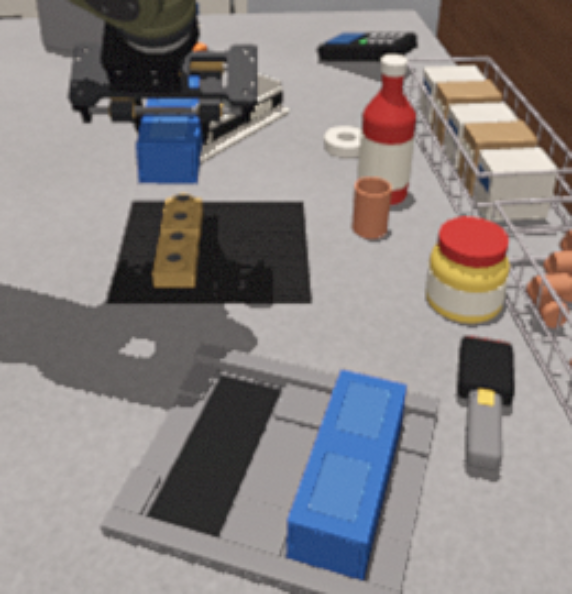

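```bash
cat > t.py <<'E'
from k import *
from cell import arm
import sys
# tray mid target height, rows, optional dx dy correction
h,n=float(sys.argv[1]),int(sys.argv[2]); cor=[float(v) for v in sys.argv[3:6]]+[0]*(6-len(sys.argv)) if len(sys.argv)>3 else [0,0,0]
s=arm.sense(); p0,r0=s["tool_pos"],R.from_quat(s["orientation"]); print(s["time_s"],p0.round(4),s["contact_force"].round(2))
dn=np.array([0,0,-1.]); a=np.radians(65.5+cor[2]); xt=np.array([np.cos(a),np.sin(a),0]); r=tool(dn,xt,30); tz=r.as_matrix()[:,2]
p=np.array([.4988+cor[0],-.299+cor[1],h])-.004*dn+.0188*tz
rs=rows(p0,r0,[(p,r)],[n],.05); q=s["joint_positions"]; P,Q=p0,r0
for x in rs: P,Q=follow(P,Q,[x]); q1,e=ik(P,Q,q); assert e<1e-3; mx=np.abs(q1-q).max(); q=q1
print("goal tcp",p.round(4),q.round(2),mx.round(2)); show(rs)
E
python3 t.py .12 14
```

```text
17.175 [0.4703 0.0103 0.146 ] [-0.71 -0.26 -1.04]
goal tcp [ 0.5027 -0.2904  0.1077] [-0.85  0.15  1.88  0.48  1.37 -0.58] 0.03
0.004 0.020 -0.008 -0.0 0.7 1.2 0.05; 0.005 0.020 -0.008 -0.0 0.7 1.2 0.05; 0.005 0.020 -0.008 -0.0 0.7 1.2 0.05; 0.006 0.019 -0.008 -0.0 0.7 1.2 0.05; 0.006 0.019 -0.008 -0.0 0.7 1.2 0.05; 0.007 0.019 -0.008 -0.0 0.7 1.2 0.05; 0.007 0.019 -0.008 -0.0 0.7 1.2 0.05; 0.008 0.019 -0.008 -0.0 0.7 1.2 0.05

0.008 0.019 -0.008 -0.0 0.7 1.2 0.05; 0.009 0.018 -0.008 -0.0 0.7 1.2 0.05; 0.009 0.018 -0.007 -0.0 0.7 1.2 0.05; 0.010 0.018 -0.007 -0.0 0.7 1.2 0.05; 0.010 0.018 -0.007 -0.0 0.7 1.2 0.05; 0.011 0.018 -0.007 -0.0 0.7 1.2 0.05
```

Emit:
{"op": "servo_tool", "data": {
  "increments": "0.004 0.020 -0.008 0 0.7 1.2 0.05; 0.005 0.020 -0.008 0 0.7 1.2 0.05; 0.005 0.020 -0.008 0 0.7 1.2 0.05; 0.006 0.019 -0.008 0 0.7 1.2 0.05; 0.006 0.019 -0.008 0 0.7 1.2 0.05; 0.007 0.019 -0.008 0 0.7 1.2 0.05; 0.007 0.019 -0.008 0 0.7 1.2 0.05; 0.008 0.019 -0.008 0 0.7 1.2 0.05"
}}

```text
time_s: 18.18
tool_pos: [0.4887, -0.1639, 0.1251]
orientation: [0.956, -0.139, 0.04, -0.256]
contact_force: [-0.6, -0.2, -2.7]
opening: 0.0601
```

Emit:
{"op": "servo_tool", "data": {
  "increments": "0.008 0.019 -0.008 0 0.7 1.2 0.05; 0.009 0.018 -0.008 0 0.7 1.2 0.05; 0.009 0.018 -0.007 0 0.7 1.2 0.05; 0.010 0.018 -0.007 0 0.7 1.2 0.05; 0.010 0.018 -0.007 0 0.7 1.2 0.05; 0.011 0.018 -0.007 0 0.7 1.2 0.05; 0 0 0 0 0 0 0.05"
}}

```text
time_s: 19.05
tool_pos: [0.5023, -0.293, 0.1088]
orientation: [0.943, -0.208, 0.059, -0.253]
contact_force: [-0.6, 0.2, -1.3]
opening: 0.0598
```

```bash
python3 t.py .07 8; python3 v.py | grep -v pics; cat > w.py <<'E'
from k import *
from cell import arm
# tray as held, in recess axes: along x (u), across y (v)
a=np.radians(65.5); u=np.array([np.cos(a),np.sin(a)]); v=np.array([-u[1],u[0]]); rc=np.array([.4988,-.299])
s=arm.sense(); p0,M=s["tool_pos"],R.from_quat(s["orientation"]).as_matrix(); t=np.radians(30)
zt=np.cos(t)*M[:,2]-np.sin(t)*np.cross(M[:,0],M[:,2]); mid=p0-.0188*M[:,2]+.004*zt; print(s["time_s"],"nominal mid",mid.round(4),"uv",((mid[:2]-rc)@u).round(4),((mid[:2]-rc)@v).round(4))
for n in ("side","top"):
    c=arm.capture(n); w=cloud(c); hsv=cv2.cvtColor(c["image"],cv2.COLOR_RGB2HSV); b=(abs(hsv[...,0].astype(int)-108)<14)&(hsv[...,1]>110)
    d=w[...,:2]-rc; U=d@u; V=d@v; Z=w[...,2]
    m=b&(abs(U)<.11)&(abs(V)<.05)&(abs(Z-mid[2])<.04)
    if m.sum()<30: print(n,"few");continue
    print(n,m.sum(),"U",np.percentile(U[m],[1,99]).round(4),"V",np.percentile(V[m],[1,99]).round(4),"Z",np.percentile(Z[m],[1,99]).round(4))
    e=m&(U<-.07)
    if e.sum()>20: print("   near end: U med",np.median(U[e]).round(4),"V",np.percentile(V[e],[2,98]).round(4),"Z",np.percentile(Z[e],[2,98]).round(4),"yaw/pitch of end face", np.degrees(np.linalg.lstsq(np.c_[V[e],Z[e],np.ones(e.sum())],U[e],rcond=None)[0][:2]).round(1))
    tp=m&(Z>mid[2]+.015)
    if tp.sum()>30: k=np.linalg.lstsq(np.c_[U[tp],V[tp],np.ones(tp.sum())],Z[tp],rcond=None)[0]; print("   back plane n",tp.sum(),"slopes deg u,v",np.degrees(k[:2]).round(2),"z0",k[2].round(4),"U",np.percentile(U[tp],[1,99]).round(3))
    fn=f"pics/w_{n}_{int(s['time_s']*100)}.png"; x0,y0=(220,220) if n=="side" else (350,150)
    cv2.imwrite(fn,cv2.resize(c["image"][y0:400 if n=="side" else 300,x0:x0+200,::-1],None,fx=3,fy=3)); print(fn)
E
python3 w.py; cp pics/w_side_*.png pics/ws1.png
```

```text
19.05 [ 0.5023 -0.293   0.1088] [-0.65  0.2  -1.31]
goal tcp [ 0.5027 -0.2904  0.0577] [-0.85  0.21  1.9   0.49  1.3  -0.62] 0.01
-0.000 0.003 0.006 -0.0 -0.1 -0.0 0.05; -0.000 0.003 0.006 -0.0 -0.1 -0.0 0.05; -0.000 0.003 0.006 -0.0 -0.1 -0.0 0.05; -0.000 0.003 0.006 -0.0 -0.1 -0.0 0.05; -0.000 0.003 0.006 -0.0 -0.1 -0.0 0.05; -0.000 0.003 0.006 -0.0 -0.1 -0.0 0.05; -0.000 0.003 0.006 -0.0 -0.1 -0.0 0.05; -0.000 0.003 0.006 -0.0 -0.1 -0.0 0.05

top 350 mat xy -0.042 0.046 range [-0.063 -0.02 ] [0.012 0.081] z [0.021 0.026 0.036]
top 353 mat xy -0.041 -0.034 range [-0.063 -0.02 ] [-0.069  0.   ] z [0.02  0.025 0.035]
19.15 nominal mid [ 0.4982 -0.2999  0.1211] uv -0.0011 0.0002
side 1882 U [-0.0828  0.0777] V [-0.0294  0.0277] Z [0.1043 0.1508]
   near end: U med -0.0812 V [-0.029   0.0273] Z [0.1045 0.1494] yaw/pitch of end face [-1.4  4.9]
   back plane n 1213 slopes deg u,v [1.28 1.53] z0 0.1485 U [-0.083  0.078]
pics/w_side_1914.png
top 1103 U [-0.041   0.0828] V [-0.0305  0.0318] Z [0.1101 0.153 ]
   back plane n 1004 slopes deg u,v [-0.2  -0.23] z0 0.1479 U [-0.041  0.082]
pics/w_top_1914.png
```

View pics/ws1.png

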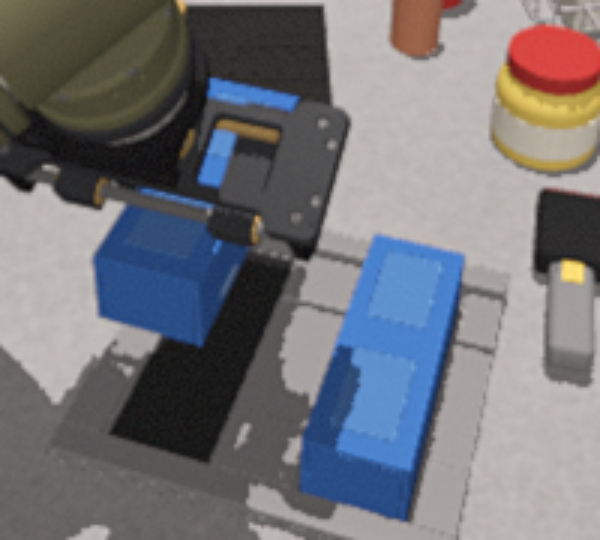

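Emit:
{"op": "servo_tool", "data": {
  "increments": "0 0.003 0.0052 0 0 0 0.05; 0 0.0065 0.0113 0 0 0 0.05; 0 0.0065 0.0113 0 0 0 0.05; 0 0.0065 0.0113 0 0 0 0.05; 0 0.0065 0.0113 0 0 0 0.05; 0 0.005 0.0087 0 0 0 0.05; 0 0.003 0.0052 0 0 0 0.05; 0 0.001 0.0017 0 0 0 0.05"
}}

```text
time_s: 20.25
tool_pos: [0.5027, -0.2913, 0.0326]
orientation: [0.943, -0.208, 0.058, -0.253]
contact_force: [0.3, 0.0, -2.0]
opening: 0.0602
```

```bash
python3 w.py; python3 t.py .035 2; ls -t pics | head -2
```

```text
20.25 nominal mid [ 0.4987 -0.2999  0.0448] uv -0.0008 -0.0003
side 1819 U [-0.0824  0.0758] V [-0.0299  0.0281] Z [0.0066 0.0746]
   near end: U med -0.0809 V [-0.0295  0.0281] Z [0.028  0.0734] yaw/pitch of end face [-1.2  4.5]
   back plane n 1198 slopes deg u,v [1.05 1.39] z0 0.0721 U [-0.082  0.077]
pics/w_side_2025.png
top 928 U [-0.0406  0.0828] V [-0.0303  0.0312] Z [0.0306 0.0764]
   back plane n 853 slopes deg u,v [-0.25 -0.54] z0 0.0716 U [-0.041  0.082]
pics/w_top_2025.png
20.35 [ 0.5029 -0.2915  0.033 ] [ 0.72  0.12 -2.59]
goal tcp [ 0.5027 -0.2904  0.0227] [-0.85  0.25  1.92  0.5   1.25 -0.65] 0.01
-0.000 0.002 0.005 -0.0 -0.2 -0.1 0.05; -0.000 0.002 0.005 -0.0 -0.2 -0.1 0.05

w_top_2025.png
w_side_2025.png
```

Emit:
{"op": "servo_tool", "data": {
  "increments": "0 0.001 0.0017 0 0 0 0.05; 0 0.0015 0.0026 0 0 0 0.05; 0 0.0015 0.0026 0 0 0 0.05; 0 0.001 0.0017 0 0 0 0.05; 0 0.001 0.0017 0 0 0 0.05; 0 0.0005 0.0009 0 0 0 0.05; 0 0 0 0 0 0 0.05"
}}

```text
time_s: 21.22
tool_pos: [0.5028, -0.2914, 0.0199]
orientation: [0.943, -0.208, 0.059, -0.253]
contact_force: [-0.3, 0.5, -1.2]
opening: 0.0599
```

Emit:
{"op": "servo_tool", "data": {
  "increments": "0 0.0005 0.0009 0 0 0 0.05; 0 0.0005 0.0009 0 0 0 0.05; 0 0 0 0 0 0 0.05"
}}

```text
time_s: 21.6
tool_pos: [0.5028, -0.2913, 0.0178]
orientation: [0.943, -0.208, 0.059, -0.253]
contact_force: [-0.6, -0.2, -1.3]
opening: 0.0604
```

Emit:
{"op": "servo_tool", "data": {
  "increments": "0 0.0005 0.0009 0 0 0 0.05; 0 0.0003 0.0005 0 0 0 0.05; 0 0 0 0 0 0 0.05"
}}

```text
time_s: 21.98
tool_pos: [0.5028, -0.2914, 0.0162]
orientation: [0.943, -0.208, 0.059, -0.253]
contact_force: [0.2, 0.1, -0.9]
opening: 0.0598
```

```bash
python3 w.py
```

```text
21.975 nominal mid [ 0.4988 -0.2999  0.0285] uv -0.0008 -0.0004
side 1798 U [-0.0824  0.076 ] V [-0.0301  0.0281] Z [0.0064 0.0585]
   near end: U med -0.0808 V [-0.0295  0.0279] Z [0.0069 0.0571] yaw/pitch of end face [-1.5  4.1]
   back plane n 1201 slopes deg u,v [1.01 1.61] z0 0.0557 U [-0.082  0.076]
pics/w_side_2197.png
top 895 U [-0.0395  0.0827] V [-0.0305  0.0311] Z [0.0188 0.0607]
   back plane n 830 slopes deg u,v [-0.43 -0.26] z0 0.0553 U [-0.04   0.082]
pics/w_top_2197.png
```

Emit:
{"op": "servo_tool", "data": {
  "increments": "0 0.0005 0.0009 0 0 0 0.05; 0 0.0005 0.0009 0 0 0 0.05; 0 0 0 0 0 0 0.05"
}}

```text
time_s: 22.45
tool_pos: [0.5028, -0.2913, 0.0141]
orientation: [0.943, -0.208, 0.058, -0.253]
contact_force: [0.2, 0.2, -2.2]
opening: 0.0603
```

Emit:
{"op": "servo_tool", "data": {
  "increments": "0 0.0004 0.0007 0 0 0 0.05; 0 0 0 0 0 0 0.05"
}}

```text
time_s: 22.7
tool_pos: [0.5028, -0.2913, 0.0133]
orientation: [0.943, -0.208, 0.059, -0.253]
contact_force: [-0.1, -0.3, -1.0]
opening: 0.0599
```

Emit:
{"op": "servo_tool", "data": {
  "increments": "0 0.0004 0.0007 0 0 0 0.05; 0 0 0 0 0 0 0.05"
}}

```text
time_s: 22.95
tool_pos: [0.5031, -0.2914, 0.013]
orientation: [0.943, -0.208, 0.059, -0.253]
contact_force: [-0.8, 0.1, 0.5]
opening: 0.0599
```

Emit:
{"op": "servo_tool", "data": {
  "increments": "0 0 0 0 0 0 0.066; 0 0 0 0 0 0 0.075; 0 0 0 0 0 0 0.082; 0 0 0 0 0 0 0.082; 0 0 -0.006 0 0 0 0.082; 0 0 -0.02 0 0 0 0.082; 0 0 -0.03 0 0 0 0.082; 0 0 -0.03 0 0 0 0.082"
}}

```text
time_s: 23.95
tool_pos: [0.4842, -0.3315, 0.0892]
orientation: [0.943, -0.208, 0.059, -0.252]
contact_force: [1.4, -0.1, -0.8]
opening: 0.0819
```

Emit:
{"op": "servo_tool", "data": {
  "increments": "0 0 -0.03 0 0 0 0.082; 0 0 -0.04 0 0 0 0.082; 0 0 -0.04 0 0 0 0.082; 0 -0.04 -0.03 0 0 0 0.082; 0 -0.04 -0.03 0 0 0 0.082; 0 -0.04 0 0 0 0 0.082; 0 0 0 0 0 0 0.082"
}}

```text
time_s: 24.82
tool_pos: [0.492, -0.3128, 0.2987]
orientation: [0.944, -0.206, 0.061, -0.251]
contact_force: [-0.2, -0.1, 0.7]
opening: 0.0819
```

```bash
sed -i 's/abs(Z-mid\[2\])<.04/(Z>.015)\&(Z<.075)/; s/Z>mid\[2\]+.015/Z>.045/' w.py; python3 w.py; python3 v.py; python3 - <<'E'
from k import *
from cell import arm
for n in ("side","top"):
    A=np.load(n+"0.npz"); c=arm.capture(n); w=cloud(c)
    hsv=cv2.cvtColor(c["image"],cv2.COLOR_RGB2HSV); b=(abs(hsv[...,0].astype(int)-108)<12)&(hsv[...,1]>120)
    for nm,cc in (("other",(.602,-.348)),("placed",(.4988,-.299))):
        m=b&(np.linalg.norm(w[...,:2]-cc,axis=-1)<.06)&(w[...,2]>.045); P=w[m]; print(n,nm,m.sum(),"z med",np.median(P[:,2]).round(4),"mean",P.mean(0).round(4))
    cv2.imwrite(f"pics/end_{n}.png",c["image"][:,:,::-1])
print(arm.sense()["tool_pos"],arm.sense()["contact_force"].round(2))
E
```

```text
24.825 nominal mid [ 0.4879 -0.3212  0.311 ] uv -0.0247 0.0007
side 3010 U [-0.0822  0.075 ] V [-0.0306  0.0274] Z [0.0167 0.0553]
   near end: U med -0.0808 V [-0.0296  0.0275] Z [0.0164 0.0541] yaw/pitch of end face [-1.3  7.1]
   back plane n 2312 slopes deg u,v [0.36 0.87] z0 0.0528 U [-0.082  0.075]
pics/w_side_2482.png
top 1250 U [-0.0774  0.0827] V [-0.0285  0.0312] Z [0.0221 0.0566]
   near end: U med -0.0743 V [-0.0274  0.031 ] Z [0.0341 0.0556] yaw/pitch of end face [0.2 0.4]
   back plane n 1148 slopes deg u,v [ 0.04 -0.53] z0 0.0517 U [-0.077  0.082]
pics/w_top_2482.png
side 686 mat xy -0.04 -0.011 range [-0.062 -0.019] [-0.074  0.074] z [0.018 0.026 0.035]
pics/s_2497.png
top 353 mat xy -0.042 0.046 range [-0.063 -0.019] [0.012 0.081] z [0.02  0.026 0.036]
top 352 mat xy -0.041 -0.034 range [-0.063 -0.02 ] [-0.069  0.   ] z [0.021 0.026 0.035]
side other 1761 z med 0.0531 mean [ 0.6021 -0.3524  0.053 ]
side placed 1568 z med 0.0531 mean [ 0.4994 -0.3036  0.0531]
top other 772 z med 0.052 mean [ 0.6005 -0.3473  0.0527]
top placed 815 z med 0.0519 mean [ 0.4972 -0.2989  0.0543]
[ 0.49049014 -0.31341679  0.2929546 ] [-0.9   0.8  -1.25]
```

View pics/end_side.png

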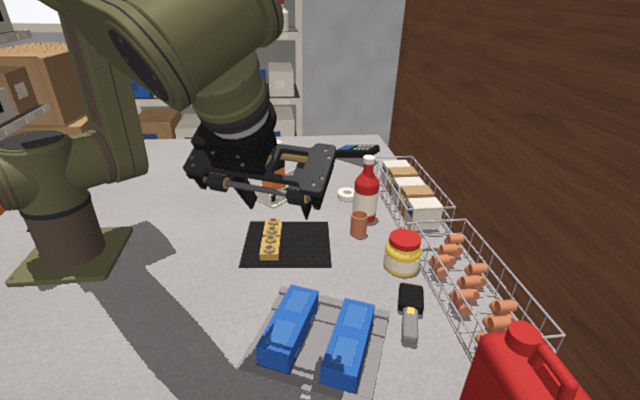

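Both trays lie at the same height (median z 0.053 from the side camera, 0.052 from the top). The placed tray is at (290,328), the blocks are on the mat at (270,240), and the bystanders are in place.

```bash
python3 -c "
from cell import arm
print(arm.hand_in())"
```

```text
the job is handed in; nothing more can be done
None
```

I handed the job in at about 25 s of the 58 s allowed, and the hand-in gives no verdict.

**What I did:** I gripped the blue tray across its width from behind, tilted 30°, drew it straight up out of the rack and turned it face down low over the mat. I touched it down softly first, then rapped it once at about 0.25 m/s. Both blocks dropped out on that rap, and the held weight fell from about 5.5 N to 1–2 N. I then lowered the tray into the free recess, released it and withdrew.

**Last checks:**
- **Blocks:** both lie on the mat at mat coordinates of about (-0.04, 0.046) and (-0.04, -0.034) m, with their tops at about 35 mm. They had not moved between looks.
- **Tray:** its back is at the same height as the bystander tray, 53.1 mm in the side view and 52 mm in the top view. It is level within about 1° and centred to about 1–2 mm.
- **Robot:** the gripper is open, about 0.28 m up and touching nothing.
- **Bystanders:** the other tray measures as it did at the start. The rest I judged by eye from the last picture, except the carton, which is mostly hidden there behind the gripper. I last saw it clearly, in place, at about 10 s, while the tray was being carried past it.

**Disagreements:** the tray sat 2–4 mm higher in the grip than I had reckoned, so I lowered it until it touched the floor. The side and top cameras differed by up to 5 mm on tray positions, which I averaged.

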